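# Pull the filter of the bench dust extractor

### The job

Put the walking-stick handle that was left on the flap of the dust extractor into the large empty bay of the wooden tray, without dropping it, then lift the flap and swing it back until it rests open by itself. Draw the filter cassette up out of the slot beneath and carry it over the middle of the steel dust tray; finish there while still holding it in the gripper, upright and still, its lower edge about a hand's breadth (8 cm) above the bench and touching nothing else. Leave everything else on the bench where it is.

Things in the scene. Friction and masses are not known exactly. Their poses are not given: they have to be found in the camera images.
- extractor: grey sheet-steel bench dust extractor, fixed, 260 deep (its x) x 220 wide (y) x 137 high; origin: centre of its underside; front with intake grille at -x. The flap covers its top from x = -111 to +55 mm (top face z = 137); behind it is a fixed top, as high. Beneath the flap: a chamber x = -118 to +57, 204 wide, wall tops at z = 131; the filter stands across it at x = -45, y = 0
- flap (a joint): hinge of the flap, rad: 0 closed (flat), grows as its front edge is lifted, stop at 1.85 (the knob's side then faces the rear). A plain free hinge: the flap (about 0.28 kg) falls shut below about 1.5 and leans open on its stop beyond about 1.6. The plate is 165 long, 212 wide, 6 thick; open, its edge stands 295 mm above the bench
- flap_hinge (a point): point on the flap's hinge line, at the middle of its width, in the middle of the plate's thickness (134 mm above the bench); the hinge line runs along the extractor's y axis
- flap_knob (a point): centre of the round knob near the front edge of the flap (moves with the flap): 26 mm diameter, 26 high, its top 12 mm above this point, on a 12 mm stem. This point is 25 mm above the plate's top face; from the hinge line 150 mm along the plate towards the front and 28 mm square to it. The flap's front edge is 16 mm beyond the knob's axis
- handle_grip (a point): wooden walking-stick handle lying on its side on the flap (a second one on the bench stays there): this point is in the middle of its straight arm, half-way up (12 mm). The arm is a 24 mm round bar along its x, from 46 mm at -x to 73 mm at +x of this point; 42 mm along +x a neck leaves to its -y, 24 thick, ending 46 mm from the arm's axis. About 0.09 kg. Best gripped across the arm here
- empty_bay (a point): centre of the floor (8 mm above the bench) of the large empty bay of the wooden tray; axes those of the tray. Bay 145 (x) x 154 (y) inside, 26 deep. The tray is fixed, 215 x 170 x 34 high, walls 8, its middle 27 mm towards +x of this point; beyond a divider at +75 mm (30 mm above the bench) a narrow bay holds dowel stubs up to 36 mm above the bench
- filter_tab (a point): centre of the pull tab on the filter cassette: 12 thick (its x) x 40 wide (y) x 24 high. Below it the cassette, grey frame with paper pleats, 24 x 130 x 88 high: lower edge 100 mm below this point, frame top 12 mm below. About 0.16 kg. Stands loose, 1.5 to 2 mm play, in an open-topped slot whose top is 85 mm above the bench, its x along the extractor's x; tab top 127 mm above the bench
- dust_tray: shallow sheet-steel tray, fixed, 220 (x) x 200 (y) x 22 high, floor 3 thick; origin at the centre of its underside. A brush lies in it
- brush: bystander: bench brush lying across the +x end inside the dust tray (80 mm from its centre), 155 x 26 mm, its top 29 mm above the bench, long along its x
- wax_tin: bystander: flat round tin, 52 diameter, 24 high, standing on the fixed rear top of the extractor; origin under its centre
- handle_b: bystander: a second stick handle like the first, lying on the bench; origin under its arm
- glue: bystander: glue bottle, 56 diameter, 150 high, standing on the bench; origin under its centre
- cup: bystander: cup, 74 diameter, 85 high; origin under its centre
- rasp: bystander: rasp with a wooden grip, 235 long, 24 high, lying on the bench beside the extractor; origin under the grip's end, the blade towards its +x
- screwdriver: bystander: screwdriver lying on the bench, along its x
Not all that is in view belongs to the job. What is shaped like the part that bears handle_grip but black is not meant.

How it is judged:
By the outcome, as a careful person would: the job done as asked, in the order asked, and still so for the second after the job is handed in, while the arm keeps its last pose, push and grip.
It also fails if it takes over 72 s, if anything falls off the work surface, if the arm or the gripper's body presses on something with over 40 N, if the wrist force passes 120 N, or if a joint passes its speed limit or range.

### The arm

A 6-joint arm with a two-finger parallel gripper is mounted at the origin on the work surface. World frame = base frame: x ahead of the robot, y to its left, z up, the work surface at z = 0. Lengths are in m, angles in degrees, forces in N, time in s.
With the tool pointing down it reaches from about 0.3 to 0.75 m from the base axis. Payload 8.5 kg.
Tool frame: the origin (TCP) lies midway between the tips of the shut fingers; the grasp point (between the pads) lies 19 mm behind it (env.hold_point_z is the distance from the TCP to the grasp point, in m); z points along the fingers, y is the line along which they close (so a half turn about z gives the same grasp; the last joint's range is limited). The gripper opens to 85 mm and grips with 20 to 120 N. Pads are 22 mm wide; open, the fingers measure 114 mm over their backs; the gripper's body (76 mm by 85 mm) begins 54 mm behind the grasp point. The pads swing forward as they close: fully open they stand 13 mm farther back than shut.
Start: joints at [-86.133, 21.807, 74.336, -0, 83.858, -12.336], TCP at [0.153, -0.528, 0.231] pointing down, gripper open.
Joint ranges: [-178.18, 178.18], [-50.72, 133.34], [12.68, 142.11], [-81.47, 261.47], [9.98, 163.14], [-165.26, 165.26]. Speed limits (degrees/s): [136.94, 136.94, 180, 180, 180, 180].

### API

Orientations are given as a 3x3 rotation matrix whose columns are the frame's x, y, z axes.
In Python, from rig import observe, get_image, camera_info, env gives the robot as it stands.
- The arm moves only by the tool drive_tool, never from a script. Its arguments are lists of equal length, an entry for each row: "offset": the shift along the tool's x, y, z in units of 40 mm (1.0 is 40 mm), a list of three; "turn": the turn, a rotation vector about the tool's x, y, z in units of 6 degrees (1.0 is 6 degrees), a list of three; "hand": the opening, from 0 (shut) to 1 (fully open). A call has exactly 10 rows; each row shifts and turns the commanded pose from where the row before left it, along the tool's axes as they then stand; what a row does not reach is not made up. A row lasts 1/8 s, in which the tool goes at most 62.5 mm and 10.7 degrees, less where a joint would pass 70% of its speed; a pose out of reach is approached as far as the arm can. A call is refused whole if a number of a shift passes 1 or a number of a turn 1, either way. A call with a gripper value outside its range is refused whole. The fingers move at their own pace and stop on an object; "newtons" is the grip in N (left out, the last holds). Time passes only in rows, so rows that do not move let the fingers close, or fill a call up. It gives the time, the measured TCP pose, the force, the opening and the grip force at its end, in the units of the state.
- observe(): the state, without advancing time (a new reading comes with each control period).
- get_image(name): name is "side" or "top" or "wrist"; returns the picture (400x640x3 uint8, blue, green, red); there is no depth.
- camera_info(name): a dict with "fx", "fy", "cx", "cy" (pixels), "world_to_cam" (4x4, takes a point from world to camera coordinates). Camera axes: x right, y down, z forward; pixel columns grow to the right and rows downward; lengths in m; the calibration is good to about 2 mm. A picture is of the moment at which its call begins: read the wrist's pose just before it. camera_info takes no time and is no camera call; for the wrist camera it gives the pose at the moment of the call.
- env.close_job(): hands the job in; it is judged then, once.
The state is a dict: "time_s": time; "q": joint angles; "qvel": joint speeds; "joint_efforts": joint torques, N m; "position": TCP position; "tool_rot": TCP orientation; "ft_force": force on the tool from outside, world axes, zero at the start; "wrist_torque": the same for the moment, N m; "grip_width": finger opening in m; "gripper_force": force on a finger pad.
Only numpy, scipy, OpenCV 4.12 (cv2) and the standard library are available. Lean on these libraries where they do the work, as an engineer would, in place of code of your own. Each camera call takes 0.05 s, during which the arm holds its last target. There are 200 camera calls.

## Working session

There is one attempt and no reset: what is moved stays moved. The work goes in short steps, Python scripts to look and compute and a tool call to move; the robot and the scene stay as the last step left them, time stands still between calls to the robot, and variables do not carry over. Pictures are saved under pics/ and viewed, at most 10 in all, crops included, and the job is handed in when it is done.

Besides the shell and the picture viewer there is one more tool, called in YAML: its name, and indented under it one key for each argument. drive_tool: Moves the arm, as the interface text tells. Its arguments: {"type":"object","properties":{"offset":{"type":"array"},"turn":{"type":"array"},"hand":{"type":"array"},"newtons":{"type":"number"}},"required":["offset","turn","hand"]}

```bash
mkdir -p pics; ls; cat > h.py <<'E'
import numpy as np,cv2
from rig import observe,get_image,camera_info,env
def ray(c,u,v):
    W=np.array(c["world_to_cam"]);R=W[:3,:3];o=-R.T@W[:3,3]
    return o,R.T@np.array([(u-c["cx"])/c["fx"],(v-c["cy"])/c["fy"],1])
def onz(c,u,v,z):
    o,d=ray(c,u,v);return o+d*(z-o[2])/d[2]
def proj(c,p):
    W=np.array(c["world_to_cam"]);q=W[:3,:3]@np.array(p)+W[:3,3]
    return np.array([c["fx"]*q[0]/q[2]+c["cx"],c["fy"]*q[1]/q[2]+c["cy"]])
E
python3 - <<'E'
from h import *
for n in("top","side"):
    im=get_image(n);cv2.imwrite(f"pics/{n}0.png",im);c=camera_info(n)
    print(n,c["fx"],c["cx"],c["cy"],ray(c,320,200)); 
    print(np.array(c["world_to_cam"]).round(3).tolist())
s=observe();print(s["time_s"],s["position"],np.array(s["tool_rot"]).round(3).tolist())
E
```

```text
pics
top 482.0771066986984 310.8495431380355 202.01681963233486 (array([ 0.24842265, -0.00752959,  1.51248475]), array([ 0.20474642,  0.00306651, -0.97900321]))
[[0.12, -0.993, 0.003, -0.041], [-0.973, -0.118, -0.2, 0.543], [0.198, 0.021, -0.98, 1.433], [0.0, 0.0, 0.0, 1.0]]
side 459.9193901814219 322.6278652870831 191.05399215774267 (array([-0.17305589,  0.83042038,  1.27958666]), array([ 0.43864094, -0.50180427, -0.74578656]))
[[-0.745, -0.667, 0.019, 0.401], [-0.499, 0.537, -0.681, 0.339], [0.444, -0.516, -0.732, 1.443], [0.0, 0.0, 0.0, 1.0]]
0.1 [ 0.15344707 -0.52789028  0.23076933] [[0.96, 0.279, -0.0], [0.279, -0.96, 0.001], [0.0, -0.001, -1.0]]
```

View pics/top0.png

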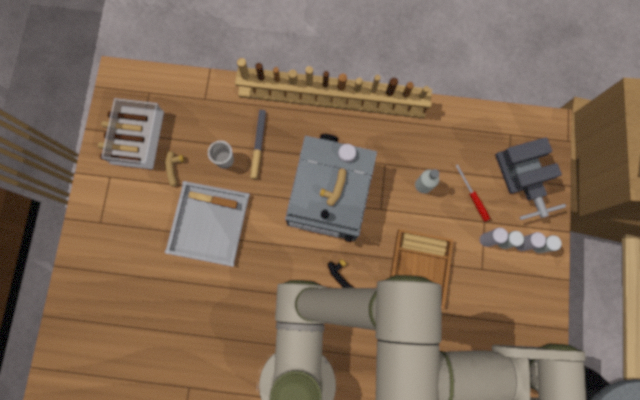

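View pics/side0.png

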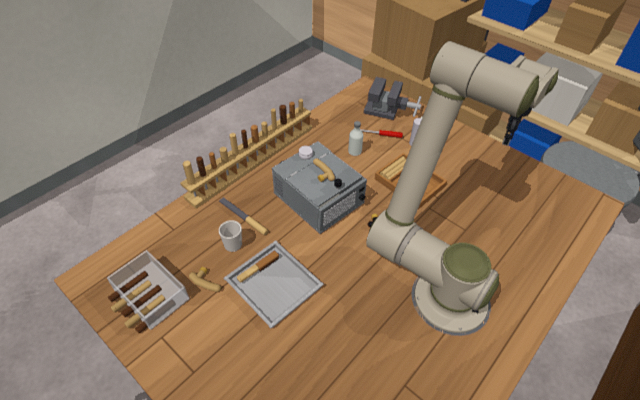

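The top view shows the extractor at about (332,187), with its knob at (325,215), and the tin at (347,152). The wooden tray is at (423,262) and the dust tray at (208,223), with the brush at (213,200).

Possible handles are the tan one on the flap (335,188), the tan one on the bench (173,168) and the black one (340,275). I choose the one on the flap and check it in a close crop.

```bash
python3 - <<'E'
import cv2,numpy as np
t=cv2.imread("pics/top0.png");s=cv2.imread("pics/side0.png")
a=cv2.resize(t[130:245,280:385],None,fx=5,fy=5,interpolation=2)[:570,:525]
b=cv2.resize(t[225:315,380:460],None,fx=3.2,fy=3.2,interpolation=2)
d=cv2.resize(t[175:275,160:255],None,fx=2.7,fy=2.7,interpolation=2)
o=np.zeros((600,800,3),np.uint8);o[:570,:525]=a;o[:b.shape[0],530:530+b.shape[1]]=b;o[300:300+d.shape[0],530:530+d.shape[1]]=d
cv2.imwrite("pics/crop1.png",o)
E
```

```text
(no output)
```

View pics/crop1.png

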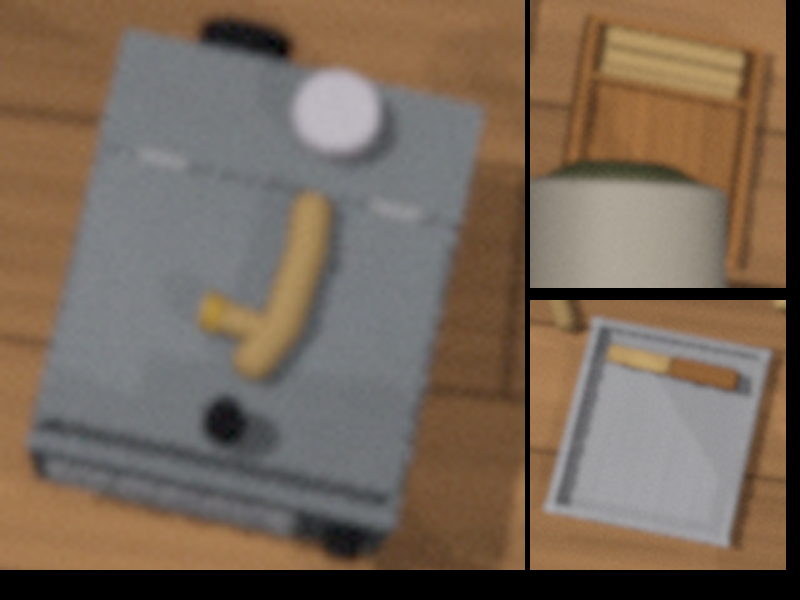

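The crop confirms the tan handle lying on the flap. Its neck points left and its +x end is near the knob. The wooden tray's bay is partly hidden by the arm, and the dust tray's brush is at its far end.

```bash
python3 - <<'E'
from h import *
c=camera_info("top")
A=lambda x,y,z:onz(c,280+x/5,130+y/5,z)
B=lambda x,y,z:onz(c,380+(x-530)/3.2,225+y/3.2,z)
D=lambda x,y,z:onz(c,160+(x-530)/2.7,175+(y-300)/2.7,z)
RL,RR,FR,FL=A(125,30,.137),A(483,105,.137),A(397,505,.137),A(38,430,.137)
for n,p in zip(("RL","RR","FR","FL"),(RL,RR,FR,FL)):print(n,p.round(3))
print("w",np.linalg.norm(RL-RR),np.linalg.norm(FL-FR),"d",np.linalg.norm(RL-FL),np.linalg.norm(RR-FR))
x=(RL+RR-FL-FR)[:2];print("yaw",np.degrees(np.arctan2(x[1],x[0])),"c",((RL+RR+FL+FR)/4).round(3), "yaw from rear edge",np.degrees(np.arctan2((RL-RR)[1],(RL-RR)[0]))-90)
print("knob",A(225,420,.174).round(4))
h0,h1=A(315,195,.149),A(252,370,.149);g=A(293,263,.149);print("handle",h0,h1,g,np.linalg.norm(h0-h1),np.degrees(np.arctan2(*(h1-h0)[1::-1])))
print("hinge",A(140,150,.137),A(455,222,.137))
tl,tr,nr=B(592,18,.034),B(768,50,.034),B(740,268,.034)
print("tray",tl,tr,nr,np.linalg.norm(tl-tr),np.linalg.norm(nr-tr))
d=D(595,320,.022),D(773,352,.022),D(733,542,.022),D(548,510,.022)
print("dust",*[q.round(3) for q in d],(sum(d)/4).round(3))
E
```

```text
RL [0.725 0.064 0.137]
RR [ 0.704 -0.153  0.137]
FR [ 0.459 -0.126  0.137]
FL [0.478 0.084 0.137]
w 0.2183136152283238 0.21155124113271015 d 0.24816515226421243 0.2465865902256346
yaw -5.450134779063325 c [ 0.592 -0.033  0.137] yaw from rear edge -5.4463332066542165
knob [ 0.49  -0.022  0.174]
handle [ 0.63377931 -0.05931898  0.149     ] [ 0.52549521 -0.03440943  0.149     ] [ 0.59149226 -0.05098457  0.149     ] 0.11111224629533369 167.04511994488897
hinge [0.65208405 0.04618944 0.137     ] [ 0.63076886 -0.14346723  0.137     ]
tray [ 0.49114822 -0.25796644  0.034     ] [ 0.48059882 -0.42892936  0.034     ] [ 0.27243786 -0.41540909  0.034     ] 0.17128809595938504 0.20859957747759758
dust [0.565 0.433 0.022] [0.552 0.219 0.022] [0.327 0.232 0.022] [0.338 0.448 0.022] [0.445 0.333 0.022]
```

drive_tool:
  offset:
    - [1,-0.65,-0.2]
    - [1,-0.65,-0.2]
    - [1,-0.65,-0.2]
    - [1,-0.65,-0.2]
    - [1,-0.65,-0.2]
    - [1,-0.65,-0.2]
    - [1,-0.65,-0.2]
    - [1,-0.65,-0.2]
    - [1,-0.65,-0.2]
    - [1,-0.65,-0.2]
  turn:
    - [0,0,0]
    - [0,0,0]
    - [0,0,0]
    - [0,0,0]
    - [0,0,0]
    - [0,0,0]
    - [0,0,0]
    - [0,0,0]
    - [0,0,0]
    - [0,0,0]
  hand: [1,1,1,1,1,1,1,1,1,1]

```text
time_s: 1.35
position: [0.4658, -0.1654, 0.3113]
tool_rot: [[0.96, 0.279, -0.001], [0.279, -0.96, 0.0], [-0.0, -0.0, -1.0]]
ft_force: [-0.4, -0.3, -0.2]
grip_width: 0.0853
gripper_force: 0.0
```

```bash
cat >> h.py <<'E'
def go(p,yaw=None):
    "offset (units, tool axes now) to p; turn about tool z in units for tool-x yaw; tilt error"
    s=observe();R=np.array(s["tool_rot"]);P=np.array(s["position"])
    y=np.degrees(np.arctan2(R[1,0],R[0,0]))
    print("t",round(s["time_s"],2),"pos",P.round(4),"yaw",round(y,1),"z",R[:,2].round(3),"w",round(s["grip_width"],4),"F",np.round(s["ft_force"],1),"gf",round(s["gripper_force"],1))
    if p is not None: print("off",(R.T@(np.array(p)-P)/.04).round(3),"turn z", None if yaw is None else round((y-yaw)/6,2))
    e=R.T@np.cross(R[:,2],[0,0,-1]);print("level turn",(np.degrees(e)/6).round(3))
E
python3 -c "
from h import *
go([.565,-.045,.31],-13)"
```

```text
t 1.35 pos [ 0.4658 -0.1654  0.3113] yaw 16.2 z [-0.001  0.    -1.   ] w 0.0853 F [-0.4 -0.3 -0.2] gf 0.0
off [ 3.222 -2.199  0.033] turn z 4.87
level turn [-0.004  0.004 -0.   ]
```

drive_tool:
  offset:
    - [0.8,-0.55,0]
    - [0.8,-0.55,0]
    - [0.8,-0.55,0]
    - [0.8,-0.55,0]
    - [0,0,0]
    - [0,0,0]
    - [0,0,0]
    - [0,0,0]
    - [0,0,0]
    - [0,0,0]
  turn:
    - [0,0,0]
    - [0,0,0]
    - [0,0,0]
    - [0,0,0]
    - [0,0,1]
    - [0,0,1]
    - [0,0,1]
    - [0,0,1]
    - [0,0,0.85]
    - [0,0,0]
  hand: [1,1,1,1,1,1,1,1,1,1]

```text
time_s: 2.6
position: [0.5633, -0.0466, 0.311]
tool_rot: [[0.975, -0.222, -0.001], [-0.222, -0.975, 0.0], [-0.001, -0.0, -1.0]]
ft_force: [-0.2, 0.1, 1.0]
grip_width: 0.086
gripper_force: 0.0
```

```bash
python3 -c "
from h import *
go([.59,-.05,.2],-13)
c=camera_info('wrist');im=get_image('wrist');t=get_image('top');cv2.imwrite('pics/w1.png',im);cv2.imwrite('pics/t1.png',t)
import pickle;pickle.dump(c,open('w1.pkl','wb'))
for p in([.59,-.05,.149],[.49,-.023,.162],[.54,-.028,.137]):print(proj(c,p))
"
```

```text
t 2.6 pos [ 0.5633 -0.0466  0.311 ] yaw -12.8 z [-0.001  0.    -1.   ] w 0.086 F [-0.2  0.1  1. ] gf 0.0
off [ 0.672 -0.065  2.775] turn z 0.03
level turn [-0.001  0.007  0.   ]
[310.58609989 153.60757065]
[306.85407815 254.670945  ]
[301.20397765 201.71239852]
```

View pics/w1.png

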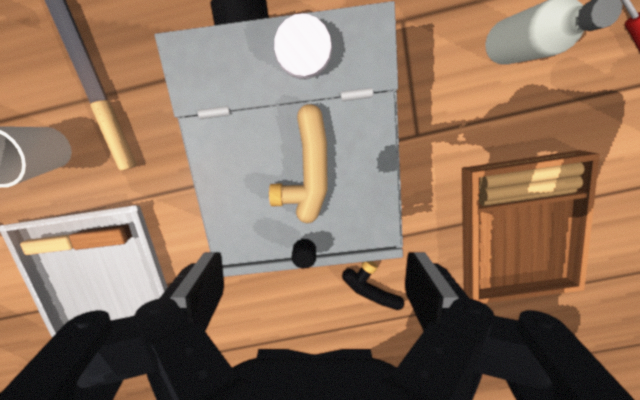

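The wrist view shows the handle's arm running from (310,105) to (307,218) with its neck at row 193, and the knob at (304,253). The wooden tray is clear, with outer corners near (463,168), (598,152) and (470,299).

```bash
python3 - <<'E'
from h import *;import pickle
c=pickle.load(open('w1.pkl','rb'));im=cv2.imread('pics/w1.png');h=cv2.cvtColor(im,cv2.COLOR_BGR2HSV)
m=cv2.inRange(h,(8,80,90),(30,255,255));m[:98]=0;m[226:]=0;m[:,:265]=0;m[:,335:]=0
P=[]
for r in range(104,220,8):
    xs=np.nonzero(m[r])[0]
    if len(xs):
        e=xs[-1]; a,b=onz(c,xs[0],r,.149),onz(c,xs[-1],r,.149);print(r,xs[0],xs[-1],((a+b)/2)[:2].round(4),round(np.linalg.norm(a-b),4))
ys=np.nonzero(m.any(1))[0];print(ys[0],ys[-1])
print("knob",onz(c,304,253,.165))
print("hinge mids",onz(c,214,113,.137),onz(c,357,94,.137))
T=[onz(c,*q,.034) for q in((463,168),(598,152),(470,299))];print("tray",*[t.round(4) for t in T],np.linalg.norm(T[0]-T[1]),np.linalg.norm(T[0]-T[2]))
D=[onz(c,*q,.022) for q in((2,228),(138,206))];print("dust far",*[t.round(4) for t in D],np.linalg.norm(D[0]-D[1]))
E
```

```text
112 298 320 [ 0.6288 -0.0574] 0.0208
120 298 322 [ 0.6214 -0.0567] 0.0229
128 299 323 [ 0.6139 -0.0559] 0.023
136 301 325 [ 0.6061 -0.0561] 0.0232
144 302 326 [ 0.5984 -0.0554] 0.0234
152 303 326 [ 0.5907 -0.0541] 0.0226
160 303 326 [ 0.583  -0.0523] 0.0228
168 303 326 [ 0.5751 -0.0506] 0.0229
176 304 326 [ 0.567  -0.0492] 0.0221
184 271 326 [ 0.5626 -0.0311] 0.0557
192 269 325 [ 0.5548 -0.0276] 0.0571
200 269 323 [ 0.5467 -0.0246] 0.0555
208 297 320 [ 0.5353 -0.0351] 0.0238
216 297 316 [ 0.5272 -0.0311] 0.0199
105 222
knob [ 0.49402703 -0.02099503  0.165     ]
hinge mids [0.64830873 0.03414824 0.137     ] [ 0.63450207 -0.10625703  0.137     ]
tray [ 0.5062 -0.2442  0.034 ] [ 0.4877 -0.4241  0.034 ] [ 0.293  -0.2372  0.034 ] 0.18084476363660026 0.21325881945250913
dust far [0.564  0.4313 0.022 ] [0.5514 0.2196 0.022 ] 0.21209021716776735
```

drive_tool:
  offset:
    - [0.38,0,0.5]
    - [0.38,0,0.5]
    - [0,0,0.5]
    - [0,0,0.5]
    - [0,0,0.5]
    - [0,0,0.5]
    - [0,0,0.5]
    - [0,0,0.5]
    - [0,0,0.2]
    - [0,0,0]
  turn:
    - [0,0,0]
    - [0,0,0]
    - [0,0,0]
    - [0,0,0]
    - [0,0,0]
    - [0,0,0]
    - [0,0,0]
    - [0,0,0]
    - [0,0,0]
    - [0,0,0]
  hand: [0.7,0.7,0.7,0.7,0.7,0.7,0.7,0.7,0.7,0.7]

```text
time_s: 3.95
position: [0.5931, -0.0535, 0.1423]
tool_rot: [[0.975, -0.223, -0.002], [-0.223, -0.975, 0.0], [-0.002, -0.0, -1.0]]
ft_force: [-0.1, -0.9, 0.4]
grip_width: 0.0595
gripper_force: 0.0
```

```bash
python3 -c "
from h import *
go([.593,-.054,.14],-12)
im=get_image('wrist');cv2.imwrite('pics/w2.png',im)
"
```

```text
t 3.95 pos [ 0.5931 -0.0535  0.1423] yaw -12.9 z [-0.002  0.    -1.   ] w 0.0595 F [-0.1 -0.9  0.4] gf 0.0
off [0.001 0.013 0.057] turn z -0.15
level turn [-0.001  0.016 -0.   ]
```

View pics/w2.png

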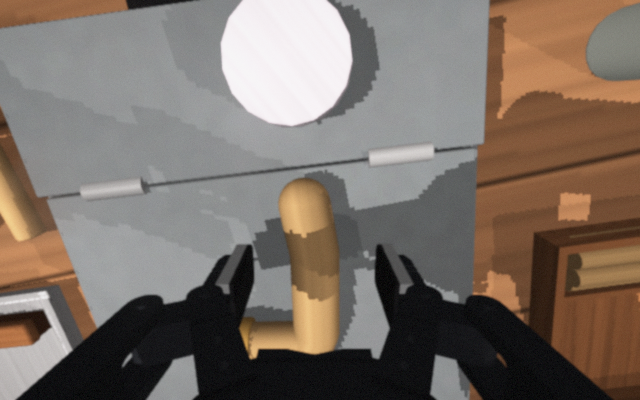

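The arm of the handle at (315,260) sits midway between the fingers, at 235 and 390. I'll close the gripper and lift.

drive_tool:
  offset:
    - [0,0,0]
    - [0,0,0]
    - [0,0,0]
    - [0,0,0]
    - [0,0,0]
    - [0,0,0]
    - [0,0,-0.1]
    - [0,0,-0.2]
    - [0,0,-0.3]
    - [0,0,-0.4]
  turn:
    - [0,0,0]
    - [0,0,0]
    - [0,0,0]
    - [0,0,0]
    - [0,0,0]
    - [0,0,0]
    - [0,0,0]
    - [0,0,0]
    - [0,0,0]
    - [0,0,0]
  hand: [0.2,0.2,0.1,0.1,0.1,0.1,0.1,0.1,0.1,0.1]
  newtons: 35

```text
time_s: 5.25
position: [0.593, -0.0534, 0.1841]
tool_rot: [[0.975, -0.223, -0.0], [-0.223, -0.975, 0.0], [-0.0, -0.0, -1.0]]
ft_force: [0.2, -0.4, -0.3]
grip_width: 0.0228
gripper_force: 33.2
```

drive_tool:
  offset:
    - [-0.4,0.8,-0.8]
    - [-0.4,0.9,-0.8]
    - [-0.4,0.9,-0.8]
    - [-0.4,0.9,-0.5]
    - [-0.4,0.9,0]
    - [-0.4,0.9,0]
    - [-0.4,0.9,0]
    - [-0.4,0.9,0]
    - [-0.4,0.9,0]
    - [-0.3,0.6,0]
  turn:
    - [0,0,0]
    - [0,0,0]
    - [0,0,0]
    - [0,0,0]
    - [0,0,0]
    - [0,0,0]
    - [0,0,0]
    - [0,0,0]
    - [0,0,0]
    - [0,0,-1]
  hand: [0.1,0.1,0.1,0.1,0.1,0.1,0.1,0.1,0.1,0.1]

```text
time_s: 6.5
position: [0.3631, -0.355, 0.3]
tool_rot: [[0.993, -0.119, 0.0], [-0.119, -0.993, -0.001], [0.0, 0.001, -1.0]]
ft_force: [-0.5, 0.4, -0.9]
grip_width: 0.0226
gripper_force: 33.4
```

```bash
python3 -c "
from h import *
go([.365,-.353,.1],-3.5)
c=camera_info('wrist');im=get_image('wrist');cv2.imwrite('pics/w3.png',im)
import pickle;pickle.dump(c,open('w3.pkl','wb'))
"
```

```text
t 6.5 pos [ 0.3631 -0.355   0.3   ] yaw -6.8 z [ 0.    -0.001 -1.   ] w 0.0226 F [-0.5  0.4 -0.9] gf 33.4
off [ 0.039 -0.059  5.001] turn z -0.55
level turn [ 0.005 -0.004  0.   ]
```

View pics/w3.png

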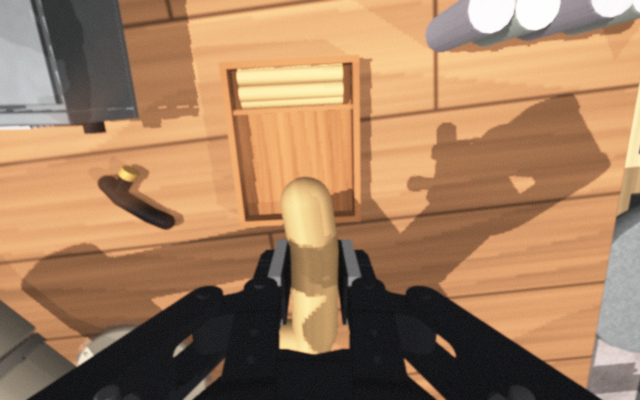

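The wooden tray fills about (221,67) to (360,225) and the bay lies below the divider at row 108. The handle is held firmly at (310,240).

```bash
python3 - <<'E'
from h import *;import pickle
c=pickle.load(open('w3.pkl','rb'))
T=[onz(c,*q,.034) for q in((221,67),(358,56),(360,218),(244,224))]
for t in T:print(t.round(4))
n=np.linalg.norm;print(n(T[0]-T[1]),n(T[2]-T[3]),n(T[0]-T[3]),n(T[1]-T[2]))
ce=sum(T)/4;u=(T[0]+T[1]-T[2]-T[3]);u/=n(u);v=np.array([-u[1],u[0],0]);print("yaw",np.degrees(np.arctan2(u[1],u[0])),"centre",ce,"bay",ce-.027*u,"g",ce-.0135*u-.017*v)
print("tcp proj at z.034",proj(c,[.363,-.355,.034]))
E
```

```text
[ 0.4915 -0.2575  0.034 ]
[ 0.484  -0.4241  0.034 ]
[ 0.2752 -0.4107  0.034 ]
[ 0.2857 -0.2474  0.034 ]
0.16681164869620196 0.16364979523478354 0.20602224636674674 0.20919993005207
yaw -3.24024681059454 centre [ 0.38412926 -0.3349155   0.034     ] bay [ 0.35717243 -0.33338938  0.034     ] g [ 0.36968996 -0.35112526  0.034     ]
tcp proj at z.034 [313.13625175 161.25811102]
```

drive_tool:
  offset:
    - [0,0,0]
    - [0.16,-0.12,0.6]
    - [0,0,0.8]
    - [0,0,0.9]
    - [0,0,0.9]
    - [0,0,0.9]
    - [0,0,0.9]
    - [0,0,0.8]
    - [0,0,0.5]
    - [0,0,0.2]
  turn:
    - [0,0,-0.6]
    - [0,0,0]
    - [0,0,0]
    - [0,0,0]
    - [0,0,0]
    - [0,0,0]
    - [0,0,0]
    - [0,0,0]
    - [0,0,0]
    - [0,0,0]
  hand: [0.1,0.1,0.1,0.1,0.1,0.1,0.1,0.1,0.1,0.1]

```text
time_s: 7.8
position: [0.371, -0.3493, 0.0389]
tool_rot: [[0.998, -0.058, -0.0], [-0.058, -0.998, 0.001], [-0.0, -0.001, -1.0]]
ft_force: [0.9, -0.2, -0.2]
grip_width: 0.0227
gripper_force: 33.3
```

```bash
python3 -c "
from h import *
go([.369,-.351,.014],-3.3)"
```

```text
t 7.8 pos [ 0.371  -0.3493  0.0389] yaw -3.3 z [-0.     0.001 -1.   ] w 0.0227 F [ 0.9 -0.2 -0.2] gf 33.3
off [-0.047  0.046  0.623] turn z -0.0
level turn [-0.007  0.005  0.   ]
```

drive_tool:
  offset:
    - [-0.05,0.05,0.2]
    - [0,0,0.2]
    - [0,0,0.1]
    - [0,0,0.06]
    - [0,0,0.04]
    - [0,0,0]
    - [0,0,0]
    - [0,0,0]
    - [0,0,0]
    - [0,0,0]
  turn:
    - [0,0,0]
    - [0,0,0]
    - [0,0,0]
    - [0,0,0]
    - [0,0,0]
    - [0,0,0]
    - [0,0,0]
    - [0,0,0]
    - [0,0,0]
    - [0,0,0]
  hand: [0.1,0.1,0.1,0.1,0.1,0.1,0.1,0.1,0.1,0.1]

```text
time_s: 9.05
position: [0.3687, -0.3514, 0.0153]
tool_rot: [[0.998, -0.058, 0.0], [-0.058, -0.998, -0.0], [0.0, 0.0, -1.0]]
ft_force: [0.4, 0.1, -0.7]
grip_width: 0.0224
gripper_force: 33.3
```

drive_tool:
  offset:
    - [0,0,0.03]
    - [0,0,0.02]
    - [0,0,0]
    - [0,0,0]
    - [0,0,0]
    - [0,0,0]
    - [0,0,-0.2]
    - [0,0,-0.4]
    - [0,0,-0.6]
    - [0,0,-0.8]
  turn:
    - [0,0,0]
    - [0,0,0]
    - [0,0,0]
    - [0,0,0]
    - [0,0,0]
    - [0,0,0]
    - [0,0,0]
    - [0,0,0]
    - [0,0,0]
    - [0,0,0]
  hand: [0.1,0.1,0.1,0.5,0.5,0.5,0.5,0.5,0.5,0.5]

```text
time_s: 10.3
position: [0.3686, -0.3511, 0.0942]
tool_rot: [[0.998, -0.058, -0.001], [-0.058, -0.998, 0.001], [-0.001, -0.001, -1.0]]
ft_force: [0.6, -1.1, -0.5]
grip_width: 0.0426
gripper_force: 0.0
```

drive_tool:
  offset:
    - [0,-0.4,-0.9]
    - [0.3,-0.8,-0.9]
    - [0.3,-0.9,-0.9]
    - [0.3,-0.9,-0.7]
    - [0.3,-0.9,-0.5]
    - [0.3,-0.9,0]
    - [0.3,-0.9,0]
    - [0.3,-0.9,0]
    - [0.3,-0.9,0]
    - [0.2,-0.8,0]
  turn:
    - [0,0,0]
    - [0,0,0]
    - [0,0,0]
    - [0,0,0]
    - [0,0,0]
    - [0,0,0]
    - [0,0,0]
    - [0,0,0]
    - [0,0,0]
    - [0,0,0.37]
  hand: [0.7,0.7,0.7,0.7,0.7,0.7,0.7,0.7,0.7,0.7]

```text
time_s: 11.55
position: [0.4918, -0.0245, 0.2498]
tool_rot: [[0.995, -0.097, 0.0], [-0.097, -0.995, -0.0], [0.0, -0.0, -1.0]]
ft_force: [-0.1, 0.5, -0.5]
grip_width: 0.0595
gripper_force: 0.0
```

```bash
python3 - <<'E'
from h import *
go([.4917,-.0227,.143],-5.5)
c=camera_info('wrist');im=get_image('wrist')
print("knob exp",proj(c,[.4917,-.0227,.174]),"hinge",proj(c,[.641,-.037,.137]),"bay",proj(c,[.357,-.333,.02]))
b=get_image('top');b=cv2.resize(b[225:315,380:460],None,fx=2,fy=2)
o=np.zeros((400,800,3),np.uint8);o[:,:640]=im;o[:180,640:]=b;cv2.imwrite('pics/w4.png',o)
E
```

```text
t 11.55 pos [ 0.4918 -0.0245  0.2498] yaw -5.5 z [ 0. -0. -1.] w 0.0595 F [-0.1  0.5 -0.5] gf 0.0
off [-0.009 -0.045  2.669] turn z -0.01
level turn [-0.    -0.003  0.   ]
knob exp [310.47327432 208.61393189] hinge [310.0587288   -6.13635599] bay [556.48912098 244.73925006]
```

View pics/w4.png

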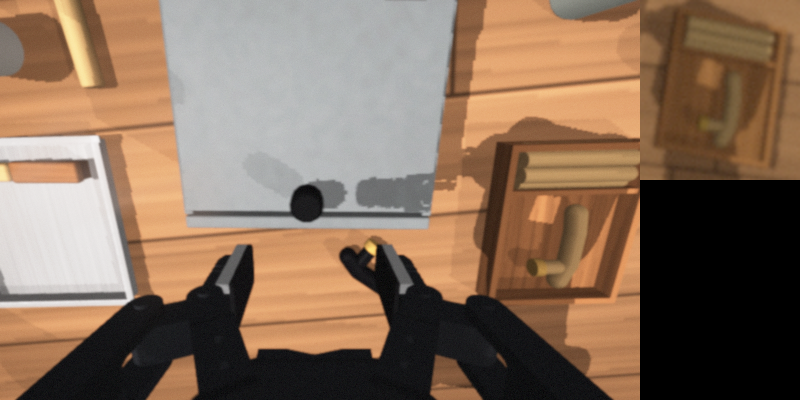

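The handle lies inside the bay at about (565,245). The knob is at (307,203), centred between the fingers and about 3 mm off my prediction, so I descend with that correction.

drive_tool:
  offset:
    - [0.05,-0.09,0.4]
    - [0,0,0.6]
    - [0,0,0.6]
    - [0,0,0.5]
    - [0,0,0.4]
    - [0,0,0.15]
    - [0,0,0]
    - [0,0,0]
    - [0,0,0]
    - [0,0,0]
  turn:
    - [0,0,0]
    - [0,0,0]
    - [0,0,0]
    - [0,0,0]
    - [0,0,0]
    - [0,0,0]
    - [0,0,0]
    - [0,0,0]
    - [0,0,0]
    - [0,0,0]
  hand: [0.7,0.7,0.7,0.7,0.7,0.7,0.7,0.2,0.1,0.1]
  newtons: 25

```text
time_s: 12.9
position: [0.4945, -0.0198, 0.1444]
tool_rot: [[0.995, -0.096, 0.003], [-0.096, -0.995, 0.005], [0.002, -0.006, -1.0]]
ft_force: [1.3, 16.5, 7.4]
grip_width: 0.0247
gripper_force: 25.6
```

```bash
python3 - <<'E'
from h import *
go(None)
# arc increments: x (tool x=u) and z(tool down), units, per step
a=lambda t:np.array([-.15*np.cos(t)+.028*np.sin(t),-(.15*np.sin(t)+.028*np.cos(t))])
th=np.linspace(0,1.78,21)
for i in range(20):print(i,round(th[i+1],2),((a(th[i+1])-a(th[i]))/.04).round(2))
E
```

```text
t 12.9 pos [ 0.4945 -0.0198  0.1444] yaw -5.5 z [ 0.003  0.005 -1.   ] w 0.0247 F [ 1.3 16.5  7.4] gf 25.6
level turn [-0.054 -0.019 -0.   ]
0 0.09 [ 0.08 -0.33]
1 0.18 [ 0.11 -0.32]
2 0.27 [ 0.13 -0.31]
3 0.36 [ 0.16 -0.3 ]
4 0.44 [ 0.19 -0.28]
5 0.53 [ 0.21 -0.27]
6 0.62 [ 0.23 -0.25]
7 0.71 [ 0.26 -0.22]
8 0.8 [ 0.27 -0.2 ]
9 0.89 [ 0.29 -0.17]
10 0.98 [ 0.31 -0.15]
11 1.07 [ 0.32 -0.12]
12 1.16 [ 0.33 -0.09]
13 1.25 [ 0.33 -0.06]
14 1.34 [ 0.34 -0.03]
15 1.42 [ 0.34 -0.  ]
16 1.51 [0.34 0.03]
17 1.6 [0.33 0.06]
18 1.69 [0.33 0.09]
19 1.78 [0.32 0.12]
```

drive_tool:
  offset:
    - [0.08,-0.05,-0.33]
    - [0.11,0,-0.32]
    - [0.13,0,-0.31]
    - [0.16,0,-0.3]
    - [0.19,0,-0.28]
    - [0.21,0,-0.27]
    - [0.23,0,-0.25]
    - [0.26,0,-0.22]
    - [0.27,0,-0.2]
    - [0,0,0]
  turn:
    - [0,0,0]
    - [0,0,0]
    - [0,0,0]
    - [0,0,0]
    - [0,0,0]
    - [0,0,0]
    - [0,0,0]
    - [0,0,0]
    - [0,0,0]
    - [0,0,0]
  hand: [0.1,0.1,0.1,0.1,0.1,0.1,0.1,0.1,0.1,0.1]

```text
time_s: 14.15
position: [0.5594, -0.0264, 0.243]
tool_rot: [[0.995, -0.096, -0.0], [-0.096, -0.995, 0.001], [-0.0, -0.001, -1.0]]
ft_force: [-4.4, 3.7, 3.0]
grip_width: 0.025
gripper_force: 25.3
```

```bash
python3 - <<'E'
from h import *
go(None)
E
```

```text
t 14.15 pos [ 0.5594 -0.0264  0.243 ] yaw -5.5 z [-0.     0.001 -1.   ] w 0.025 F [-4.4  3.7  3. ] gf 25.3
level turn [-0.006  0.002  0.   ]
```

drive_tool:
  offset:
    - [0.29,0,-0.17]
    - [0.31,0,-0.15]
    - [0.32,0,-0.12]
    - [0.33,0,-0.09]
    - [0.33,0,-0.06]
    - [0.34,0,-0.03]
    - [0.34,0,0]
    - [0.34,0,0.03]
    - [0.33,0,0.06]
    - [0,0,0]
  turn:
    - [0,0,0]
    - [0,0,0]
    - [0,0,0]
    - [0,0,0]
    - [0,0,0]
    - [0,0,0]
    - [0,0,0]
    - [0,0,0]
    - [0,0,0]
    - [0,0,0]
  hand: [0.1,0.1,0.1,0.1,0.1,0.1,0.1,0.1,0.1,0.1]

```text
time_s: 15.4
position: [0.6768, -0.0385, 0.2642]
tool_rot: [[0.995, -0.096, 0.002], [-0.096, -0.995, -0.001], [0.002, 0.001, -1.0]]
ft_force: [0.1, -0.6, 4.1]
grip_width: 0.0242
gripper_force: 24.6
```

```bash
python3 - <<'E'
from h import *
go(None)
E
```

```text
t 15.4 pos [ 0.6768 -0.0385  0.2642] yaw -5.5 z [ 0.002 -0.001 -1.   ] w 0.0242 F [ 0.1 -0.6  4.1] gf 24.6
level turn [ 0.007 -0.023  0.   ]
```

drive_tool:
  offset:
    - [0.33,0,0.09]
    - [0.32,0,0.12]
    - [0,0,0]
    - [0,0,0]
    - [0,0,0]
    - [0,0,0]
    - [0,0,-0.3]
    - [0,0,-0.6]
    - [0,0,-0.8]
    - [0,0,-0.8]
  turn:
    - [0,0,0]
    - [0,0,0]
    - [0,0,0]
    - [0,0,0]
    - [0,0,0]
    - [0,0,0]
    - [0,0,0]
    - [0,0,0]
    - [0,0,0]
    - [0,0,0]
  hand: [0.1,0.1,0.1,0.7,0.7,0.7,0.7,0.7,0.7,0.7]

```text
time_s: 16.65
position: [0.7017, -0.0405, 0.3574]
tool_rot: [[0.995, -0.096, 0.001], [-0.096, -0.995, -0.0], [0.001, 0.0, -1.0]]
ft_force: [-0.1, -0.4, 0.5]
grip_width: 0.0603
gripper_force: 0.0
```

```bash
python3 - <<'E'
from h import *
go([.45,-.02,.36],-5.5)
E
```

```text
t 16.65 pos [ 0.7017 -0.0405  0.3574] yaw -5.5 z [ 0.001 -0.    -1.   ] w 0.0603 F [-0.1 -0.4  0.5] gf 0.0
off [-6.314  0.095 -0.072] turn z -0.0
level turn [ 0.001 -0.01  -0.   ]
```

drive_tool:
  offset:
    - [-0.6,0,0]
    - [-0.8,0,0]
    - [-0.9,0,0]
    - [-0.9,0,0]
    - [-0.8,0,0.3]
    - [0,0,0.6]
    - [0,0,0.6]
    - [0,0,0.6]
    - [0,0,0.3]
    - [0,0,0]
  turn:
    - [0,0,0]
    - [0,0,0]
    - [0,0,0]
    - [0,0,0]
    - [0,0,0]
    - [0,0,0]
    - [0,0,0]
    - [0,0,0]
    - [0,0,0]
    - [0,0,0]
  hand: [0.85,0.85,0.85,0.85,0.85,0.85,0.85,0.85,0.85,0.85]

```text
time_s: 17.9
position: [0.5428, -0.0252, 0.2595]
tool_rot: [[0.995, -0.096, -0.0], [-0.096, -0.995, 0.0], [-0.0, -0.0, -1.0]]
ft_force: [0.0, -0.5, 0.4]
grip_width: 0.0725
gripper_force: 0.0
```

```bash
python3 - <<'E'
from h import *
go([.544,-.024,.107],-5.5)
c=camera_info('wrist');im=get_image('wrist');cv2.imwrite('pics/w5.png',im)
import pickle;pickle.dump(c,open('w5.pkl','wb'))
print("tab exp",proj(c,[.544,-.024,.127]))
E
```

```text
t 17.9 pos [ 0.5428 -0.0252  0.2595] yaw -5.5 z [-0.  0. -1.] w 0.0725 F [ 0.  -0.5  0.4] gf 0.0
off [ 0.028 -0.033  3.812] turn z -0.0
level turn [-0.     0.003  0.   ]
tab exp [311.60232894 186.70033331]
```

View pics/w5.png

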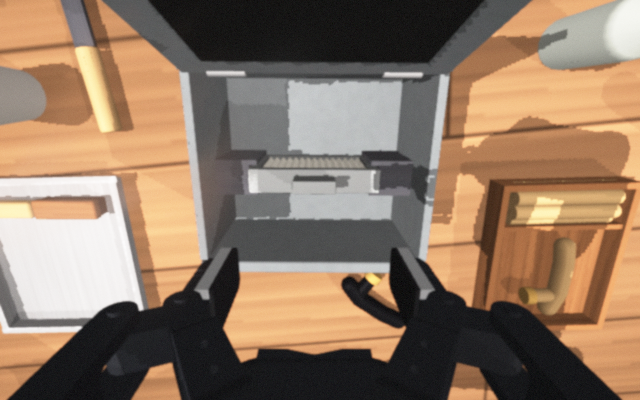

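The flap stands open at the top of the picture. The cassette's tab is at about (315,184), spanning columns 293–337 as a 40 mm width should, and the handle is lying in the bay.

```bash
python3 - <<'E'
from h import *;import pickle
c=pickle.load(open('w5.pkl','rb'));im=cv2.imread('pics/w5.png',0)
print(im[168:200,300:330].mean(1).round().astype(int));print(im[181:190,282:350].mean(0).round().astype(int))
for q in((293,184),(337,184),(315,184),(315,177),(315,191)):print(onz(c,*q,.127).round(4))
print(onz(c,314,71,.131),onz(c,316,267,.131),onz(c,248,180,.103),onz(c,380,180,.103))
E
```

```text
[100 124 160 174 176 174 164 134  93  72  69  68  82 126 169 186 188 188
 187 187 187 186 186 186 184 178 176 186 190 190 189 190]
[189 187 187 188 185 185 186 185 180 170 168 176 181 181 180 181 180 181
 180 180 180 180 178 179 179 179 179 179 179 178 178 178 178 177 177 178
 178 177 177 178 178 178 177 177 178 177 177 178 177 177 176 176 170 151
 135 136 137 136 137 136 137 137 141 144 146 153 170 183]
[ 0.5482 -0.0073  0.127 ]
[ 0.5443 -0.0474  0.127 ]
[ 0.5462 -0.0273  0.127 ]
[ 0.5528 -0.028   0.127 ]
[ 0.5396 -0.0267  0.127 ]
[ 0.64174701 -0.03563445  0.131     ] [ 0.46343829 -0.02040751  0.131     ] [0.55040668 0.03882153 0.103     ] [ 0.53782654 -0.09132369  0.103     ]
```

drive_tool:
  offset:
    - [0.03,0.02,0.5]
    - [0,0,0.7]
    - [0,0,0.7]
    - [0,0,0.7]
    - [0,0,0.6]
    - [0,0,0.4]
    - [0,0,0.17]
    - [0,0,0]
    - [0,0,0]
    - [0,0,0]
  turn:
    - [0,0,0]
    - [0,0,0]
    - [0,0,0]
    - [0,0,0]
    - [0,0,0]
    - [0,0,0]
    - [0,0,0]
    - [0,0,0]
    - [0,0,0]
    - [0,0,0]
  hand: [0.85,0.85,0.85,0.85,0.85,0.85,0.85,0.85,0.4,0.4]
  newtons: 30

```text
time_s: 19.2
position: [0.5442, -0.0261, 0.1093]
tool_rot: [[0.995, -0.096, 0.001], [-0.096, -0.995, -0.0], [0.001, 0.0, -1.0]]
ft_force: [0.5, 1.3, 3.0]
grip_width: 0.0391
gripper_force: 33.5
```

drive_tool:
  offset:
    - [0,0,0]
    - [0,0,0]
    - [0,0,0]
    - [0,0,0]
    - [0,0,0]
    - [0,0,0]
    - [0,0,0]
    - [0,0,0]
    - [0,0,0]
    - [0,0,0]
  turn:
    - [0,0,0]
    - [0,0,0]
    - [0,0,0]
    - [0,0,0]
    - [0,0,0]
    - [0,0,0]
    - [0,0,0]
    - [0,0,0]
    - [0,0,0]
    - [0,0,0]
  hand: [0.4,0.3,0.3,0.3,0.3,0.3,0.3,0.3,0.3,0.3]

```text
time_s: 20.45
position: [0.5443, -0.0261, 0.1092]
tool_rot: [[0.995, -0.096, 0.002], [-0.096, -0.995, -0.0], [0.002, 0.0, -1.0]]
ft_force: [-1.0, 1.4, 5.7]
grip_width: 0.0391
gripper_force: 33.8
```

drive_tool:
  offset:
    - [0,0,0]
    - [0,0,0]
    - [0,0,-0.1]
    - [0,0,-0.15]
    - [0,0,-0.2]
    - [0,0,-0.2]
    - [0,0,-0.2]
    - [0,0,-0.2]
    - [0,0,-0.25]
    - [0,0,-0.3]
  turn:
    - [0,0,0]
    - [0,0,0]
    - [0,0,0]
    - [0,0,0]
    - [0,0,0]
    - [0,0,0]
    - [0,0,0]
    - [0,0,0]
    - [0,0,0]
    - [0,0,0]
  hand: [0.3,0.3,0.3,0.3,0.3,0.3,0.3,0.3,0.3,0.3]
  newtons: 60

```text
time_s: 21.7
position: [0.5438, -0.0261, 0.1732]
tool_rot: [[0.995, -0.096, -0.0], [-0.096, -0.995, 0.0], [-0.0, -0.0, -1.0]]
ft_force: [1.2, -0.5, -1.4]
grip_width: 0.0385
gripper_force: 60.3
```

drive_tool:
  offset:
    - [0,0,-0.35]
    - [0,0,-0.4]
    - [0,0,-0.4]
    - [0,0,-0.4]
    - [0,0,-0.4]
    - [0,0,-0.4]
    - [0,0,-0.4]
    - [0,0,-0.3]
    - [0,0,0]
    - [0,0,0]
  turn:
    - [0,0,0]
    - [0,0,0]
    - [0,0,0]
    - [0,0,0]
    - [0,0,0]
    - [0,0,0]
    - [0,0,0]
    - [0,0,0]
    - [0,0,0]
    - [0,0,0]
  hand: [0.3,0.3,0.3,0.3,0.3,0.3,0.3,0.3,0.3,0.3]

```text
time_s: 22.95
position: [0.5437, -0.0261, 0.294]
tool_rot: [[0.995, -0.096, -0.001], [-0.096, -0.995, 0.0], [-0.001, -0.0, -1.0]]
ft_force: [0.2, -0.5, -1.4]
grip_width: 0.0386
gripper_force: 60.4
```

```bash
python3 - <<'E'
from h import *
im=get_image('wrist');s=get_image('side');t=get_image('top')
go([.445,.333,.26],-5.5)
o=np.zeros((600,800,3),np.uint8);o[:312,:500]=cv2.resize(im,(500,312));o[316:600,:448]=cv2.resize(s[110:350,100:478],(448,284));o[316:600,452:800]=cv2.resize(t[110:290,160:380],(348,284));cv2.imwrite('pics/w6.png',o)
E
```

```text
t 23.1 pos [ 0.5437 -0.0261  0.294 ] yaw -5.5 z [-0.001  0.    -1.   ] w 0.0382 F [-0.6  0.1 -1.9] gf 60.4
off [-3.318 -8.698  0.854] turn z -0.0
level turn [-0.002  0.011 -0.   ]
```

View pics/w6.png

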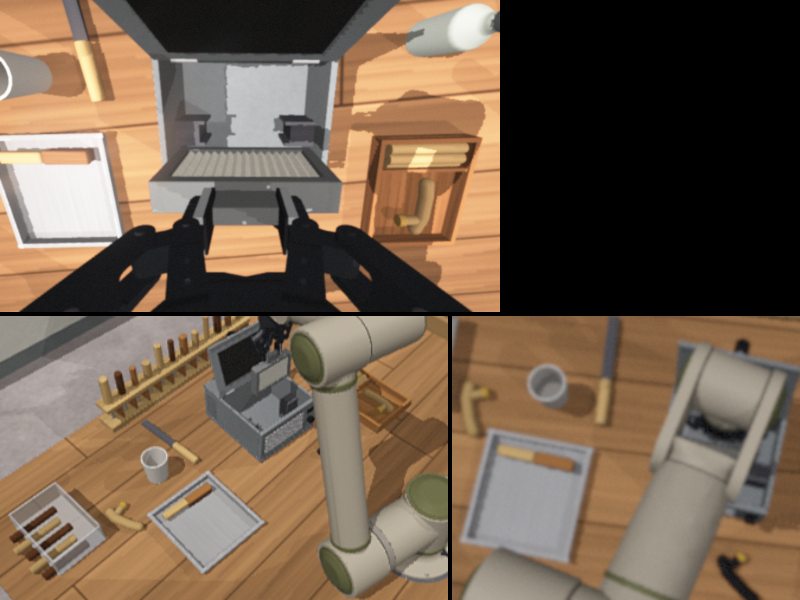

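The cassette is held upright and clear of the extractor, and the flap rests open. I carry it to the dust tray.

drive_tool:
  offset:
    - [-0.1,-0.3,0]
    - [-0.2,-0.5,0]
    - [-0.25,-0.6,0]
    - [-0.25,-0.7,0]
    - [-0.25,-0.7,0]
    - [-0.3,-0.7,0]
    - [-0.25,-0.7,0]
    - [-0.25,-0.6,0]
    - [-0.25,-0.6,0]
    - [-0.2,-0.5,0]
  turn:
    - [0,0,0]
    - [0,0,0]
    - [0,0,0]
    - [0,0,0]
    - [0,0,0]
    - [0,0,0]
    - [0,0,0]
    - [0,0,0]
    - [0,0,0]
    - [0,0,0]
  hand: [0.3,0.3,0.3,0.3,0.3,0.3,0.3,0.3,0.3,0.3]

```text
time_s: 24.35
position: [0.4736, 0.2197, 0.2947]
tool_rot: [[0.996, -0.095, 0.0], [-0.095, -0.996, 0.0], [0.0, -0.0, -1.0]]
ft_force: [-0.2, 0.9, -1.6]
grip_width: 0.0381
gripper_force: 60.4
```

drive_tool:
  offset:
    - [-0.25,-0.6,0]
    - [-0.25,-0.6,0]
    - [-0.25,-0.6,0]
    - [-0.25,-0.5,0.3]
    - [-0.2,-0.3,0.4]
    - [-0.1,-0.2,0.5]
    - [0,0,0.5]
    - [0,0,0.5]
    - [0,0,0.3]
    - [0,0,0.2]
  turn:
    - [0,0,0]
    - [0,0,0]
    - [0,0,0]
    - [0,0,0]
    - [0,0,0]
    - [0,0,0]
    - [0,0,0]
    - [0,0,0]
    - [0,0,0]
    - [0,0,0]
  hand: [0.3,0.3,0.3,0.3,0.3,0.3,0.3,0.3,0.3,0.3]

```text
time_s: 25.6
position: [0.4335, 0.3346, 0.1863]
tool_rot: [[0.995, -0.096, 0.0], [-0.096, -0.995, 0.0], [0.0, -0.0, -1.0]]
ft_force: [-0.2, 0.1, -2.0]
grip_width: 0.0385
gripper_force: 60.5
```

```bash
python3 - <<'E'
from h import *
go([.445,.333,.174],-5.5)
E
```

```text
t 25.6 pos [0.4335 0.3346 0.1863] yaw -5.5 z [ 0.  0. -1.] w 0.0385 F [-0.2  0.1 -2. ] gf 60.5
off [0.29  0.012 0.308] turn z 0.0
level turn [-0.001 -0.001  0.   ]
```

drive_tool:
  offset:
    - [0.1,0,0.1]
    - [0.1,0,0.1]
    - [0.09,0,0.1]
    - [0,0,0]
    - [0,0,0]
    - [0,0,0]
    - [0,0,0]
    - [0,0,0]
    - [0,0,0]
    - [0,0,0]
  turn:
    - [0,0,0]
    - [0,0,0]
    - [0,0,0]
    - [0,0,0]
    - [0,0,0]
    - [0,0,0]
    - [0,0,0]
    - [0,0,0]
    - [0,0,0]
    - [0,0,0]
  hand: [0.3,0.3,0.3,0.3,0.3,0.3,0.3,0.3,0.3,0.3]

```text
time_s: 26.85
position: [0.4456, 0.333, 0.1746]
tool_rot: [[0.995, -0.096, 0.0], [-0.096, -0.995, 0.0], [0.0, -0.0, -1.0]]
ft_force: [-0.6, 0.1, -1.7]
grip_width: 0.0382
gripper_force: 60.5
```

```bash
python3 - <<'E'
from h import *
go([.445,.333,.174],-5.5)
im=get_image('wrist');s=get_image('side');c=camera_info('side')
for q in([.445,.333,.022],[.445,.333,.08]):print(proj(c,q))
o=np.zeros((600,800,3),np.uint8);o[:300,:480]=cv2.resize(im,(480,300));o[300:,:]=cv2.resize(s[130:340,100:660],None,fx=800/540,fy=300/210)[:300,:800];cv2.imwrite('pics/w7.png',o)
E
```

```text
t 26.85 pos [0.4456 0.333  0.1746] yaw -5.5 z [ 0.  0. -1.] w 0.0382 F [-0.6  0.1 -1.7] gf 60.5
off [-0.014  0.001  0.014] turn z -0.0
level turn [-0. -0.  0.]
[274.54227117 279.94303472]
[273.44910826 269.7441785 ]
```

View pics/w7.png

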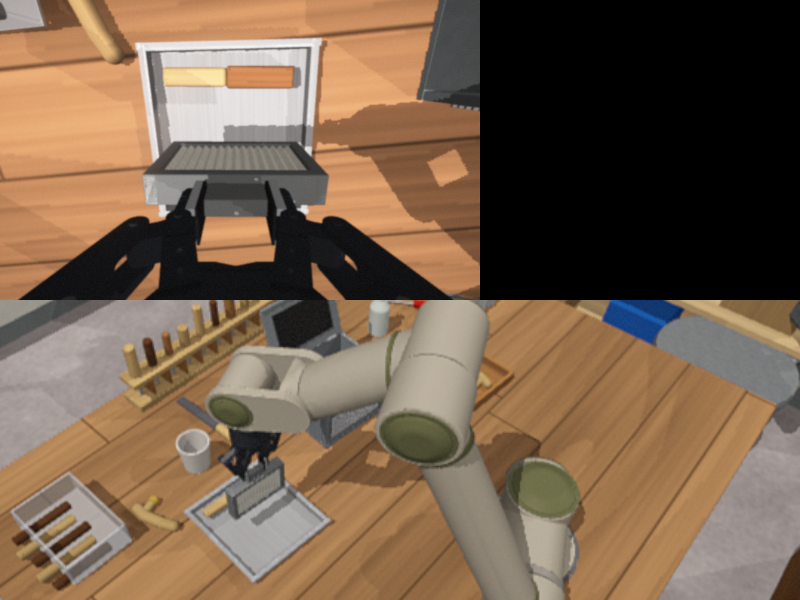

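The cassette hangs upright over the middle of the dust tray, at about (258,490) in the lower view, with the flap standing open behind it. I hand in.

```bash
python3 -c "
from rig import env
print(env.close_job())"
```

```text
the job is handed in; nothing more can be done
None
```

I handed the job in after about 27 s of robot time: the handle is in the large bay, the flap rests open, and the filter cassette is held upright and still over the middle of the dust tray, its lower edge about 8 cm above the bench; the hand-in returned no verdict.

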